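# Nest the last pair of resin rails in the stock tray

### The job

Put the last two tan resin channel rails away in the blue stock tray, interlocked like the packed pair: slide the legs-up rail against the packed pair until the whole row is tight to the far wall. Then turn the rail that stands on its side end for end, so that its open side faces the other, tip it over onto it, legs down, with their legs interlocked, and push it sideways until the row is tight and both rails endways until all ends are flush against the left end wall. Press gently, for the resin chips, keep the packed pair nested, and leave the glue jar, knife, file and nippers alone.

Things in the scene. Friction and masses are not known exactly. Their poses are not given: they have to be found in the camera images.
- tray: Fixed blue metal tray, its right-hand (-y) end open. Origin on its underside in mid-depth; x to its far wall, y to its left end wall, z up; turned up to 0.3 rad from the robot's axes. Inner floor at z = 3 mm. Inner faces: far wall x = +135, near wall x = -135, left end wall y = +105 mm; the floor ends without a wall at y = -115 mm. Walls 4 mm thick, tops at z = 14 mm.
- tray_corner (a point): Inner corner of the tray on its floor, where far wall and left end wall meet. Tray axes. Tight home places, as distance of a rail's origin from the far wall: packed_up 22, packed_down 26, rail_up 70, rail_side 74 mm; and 75 mm from the left end wall for all four.
- packed_up: Loose rail, legs up, of the packed pair. All four rails are the same tan resin U-channel: 150 mm long (its y), 44 mm over the web, legs 18 mm high over all, walls 4 mm; trough 36 mm wide, 14 mm deep; 60 to 130 g. Origin: centre of its bounding box; x to the far wall, z up. It lies along the far wall, up to 6 mm short of it, with its left end at the left end wall.
- packed_down: Loose rail, same size, legs down, nested over packed_up: its far leg stands in packed_up's trough, its near leg hangs outside, 4 mm clear of the floor. It lies 4 mm nearer to the near wall than packed_up, top 22 mm above the inner floor. Origin: centre of its bounding box; x to the far wall, z up.
- rail_up: Loose rail to pack first, same size, legs up on the tray floor, 18 to 35 mm short of the packed pair and askew up to 0.18 rad, its left end 8 to 30 mm short of the end wall. Origin: centre of its bounding box, 9 mm above the inner floor; x to the far wall, y along it to the left, z up. It slides easily when pushed (friction 0.5 to 0.7).
- rail_side: Loose rail to pack second, same size, on one leg's outer face, 44 mm high, 18 mm deep, nearer to the robot than rail_up, askew up to 0.18 rad. At first its web faces rail_up, its open side the near wall. Origin: centre of its bounding box. As it stands z is up, x out of its open side, y along it. Tipped over onto rail_up, x is straight down, z to the far wall, origin 13 mm above the inner floor.
- rail_side_toe (a point): Middle of rail_side's lower leg-tip edge, on the floor, at its open side. Pushed on its web low (below 15 mm) the rail slides, within 10 mm of its top it tips over this edge, falls by itself past some 30 degrees, and spans 44 mm onward from this edge. To land interlocked on rail_up its open side must face rail_up and the edge be 6 to 28 mm short of rail_up's near face.
- glue: Bystander: glass glue jar with green lid, 44 mm across, 70 mm high, left of the tray. Origin under its centre.
- knife: Bystander: yellow-handled modelling knife, 140 mm long, 10 mm high, right of the tray. Origin under its middle, x along it.
- file: Bystander: flat steel file, 160 mm long, 5 mm high, left of the tray. Origin under it, 65 mm from the tang end, x along it.
- nippers: Bystander: steel sprue nippers, 110 mm long, 11 mm high, right of the tray. Origin under their middle, x along them.
Things that resemble listed ones, but are neither listed nor needed, are in the scene too. What is shaped like the rail_side but turquoise is not meant.

How it is judged:
On the way, in this order (a step that is already met when the one before it is completed fails the run):
1. the legs-up rail has been slid up to the packed pair (to 10 mm, 0.12 rad) (x of rail_up in the frame of tray above 0.055 m and angle between the y axis of rail_up and the y axis of tray, either way round below 0.12 rad), for 0.2 s.
2. the other rail is tipped over, its far leg in the first one's trough (angle between rail_side's own x axis and vertical above 3.05 rad and z of rail_side in the frame of rail_up between 0.001 and 0.007 m and x of rail_side in the frame of rail_up above -0.037 m), for 0.2 s.
At the end, for the whole second after the job is handed in: All four rails interlocked in one tight row as described: packed pair nested, rail_up legs up, rail_side level and legs down in it; each within 2 mm of its tight place towards the far wall and of the end wall, square within 0.025 rad, at rest (x of packed_up in the frame of tray above 0.111 m and y of each of packed_up, packed_down, rail_up, rail_side in the frame of tray above 0.028 m and angle between each of packed_down, rail_up's own z axis and vertical below 0.06 rad and x of packed_down in the frame of packed_up above -0.006 m and z of packed_down in the frame of packed_up below 0.007 m and x of rail_up in the frame of tray above 0.063 m and z of rail_up in the frame of tray below 0.0145 m and angle between the y axis of each of rail_up, rail_side and the y axis of tray, either way round below 0.025 rad and angle between rail_side's own x axis and vertical above 3.08 rad and x of rail_side in the frame of rail_up between -0.006 and 0 m and z of rail_side in the frame of rail_up below 0.007 m and linear speed of each of rail_side, rail_up below 0.01 m/s); the robot touches nothing.
It fails at once if a rail is pressed sideways into the row, or against the tray's far or end wall, with more than 50 N (contact force between any of rail_up, rail_side and packed_down above 50 N or contact force between packed_up and tray_c2 above 50 N or contact force between any of rail_up, rail_side and tray_c3 above 50 N).
It fails at once if a bystander is moved by more than 20 mm (distance of any of glue, knife, file, nippers from where it was at the start of the episode above 0.02 m).
It also fails if it takes over 72 s, if anything falls off the work surface, if the arm or the gripper's body presses on something with over 40 N, if the wrist force passes 120 N, or if a joint passes its speed limit or range.

### The arm

A 6-joint arm with a two-finger parallel gripper is mounted at the origin on the work surface. World frame = base frame: x ahead of the robot, y to its left, z up, the work surface at z = 0. Lengths are in m, angles in rad, forces in N, time in s.
With the tool pointing down it reaches from about 0.325 to 1 m from the base axis. Payload 5.1 kg.
Tool frame: the origin (TCP) lies where the fingers leave the gripper's body, on its centre line; the fingertips stand 73 mm ahead of it and the grasp point (between the pads) lies 54 mm ahead of it (ctrl.tip_reach is the z of the fingertips in the tool frame, in m); z points along the fingers, y is the line along which they close (so a half turn about z gives the same grasp; the last joint's range is limited). The gripper opens to 85 mm and grips with 20 to 120 N. Pads are 22 mm wide; open, the fingers measure 114 mm over their backs; the gripper's body (76 mm by 85 mm) begins 54 mm behind the grasp point. The pads swing forward as they close: fully open they stand 13 mm farther back than shut.
Start: joints at [-1.368, 0.124, 1.65, -0, 1.367, -0.083], TCP at [0.183, -0.624, 0.304] pointing down, gripper open.
Joint ranges: [-2.61, 2.61], [-1.02, 2.33], [0.03, 2.71], [-1.35, 4.49], [0.32, 2.68], [-2.91, 2.91]. Speed limits (rad/s): [2.57, 2.57, 3.14, 3.14, 3.14, 3.14].

### API

Orientations are given as [roll, pitch, yaw] about the fixed x, y, z axes, in that order (R = Rz(yaw) Ry(pitch) Rx(roll)).
In Python, from bench import ctrl gives the robot as it stands. Calls block until the motion is done:
- ctrl.movep(position, orientation): joint-space move of the TCP to a pose.
- ctrl.servo_line(position, velocity=0.15, ori=None, until_force=None): straight line of the TCP; ori=None keeps the orientation; velocity is the mean speed in m/s. With until_force (N) it stops when the force on the tool has changed by that much, and returns True; else False.
- ctrl.move_j(angles): joint-space move.
- ctrl.command_gripper(opening, squeeze=None): finger opening in m; squeeze is the grip in N (None keeps the last); returns when the fingers have stopped.
- ctrl.hold(seconds).
- ctrl.solve_ik(position, orientation): joint angles nearest the present ones, or None.
- ctrl.state(): the state.
- ctrl.camera(name): name is "scene" or "side" or "wrist"; returns a dict with "img" (420x560x3 uint8, red, green, blue), "z_map" (420x560 float32, m along the optical axis (not along the pixel's ray), 0 where there is no reading), "vfov" (degrees; the focal length in pixels is half the picture's height over the tangent of half this angle, whatever the lens; pixels are square), "cx", "cy" (the principal point, pixels), "k1" (the pictures are not rectified: a ray, as slopes to the right and down, at radius r is drawn at 1 + k1 r^2 times it, then the intrinsics apply), "eye" and "orientation" of the camera in the world. Camera axes: x right, y down, z forward; pixel columns grow to the right and rows downward; lengths in m; the calibration is good to about 2 mm. A picture is of the moment at which its call begins.
A pose or a line that the arm cannot do raises ctrl.PlanningError and nothing moves.
- ctrl.finish_job(): hands the job in; it is judged then, once.
Trained networks look in a picture, given as the dict that the camera call returned (one of the last four; its "shot" number tells which), for a name from the list of things; names that differ only in an ending like _2 or _b are one class to them, and where a whole thing is asked for, a point or a joint stands for the part that bears it (a point fixed in the world has none). Each returns a list of dicts, best first, with "score" (0 to 1); they miss things now and then, are a little off and sometimes report something else, mostly with a low value. They report only what shows in the picture. A call takes as long as a camera call. They do not tell look-alikes from the thing itself.
- ctrl.look_for(picture, name): "location" ([column, row] as shares, 0 to 1, of the picture: columns of its width, rows of its height, amid what is visible of it).
- ctrl.silhouettes(picture, name): "mask" (420x560 bool, what is visible of it) and "location" ([column, row] as shares, 0 to 1, of the picture: columns of its width, rows of its height, amid what is visible of it).
- ctrl.mark_of(picture, name): "location" ([column, row] as shares, 0 to 1, of the picture: columns of its width, rows of its height: a listed point, or the origin of a listed thing).
The state is a dict: "t": time; "joints": joint angles; "joint_vel": joint speeds; "tau": joint torques, N m; "ee_pos": TCP position; "ee_rot": TCP orientation; "wrist_force": force on the tool from outside, world axes, zero at the start; "torque": the same for the moment, N m; "finger_gap": finger opening in m; "finger_force": force on a finger pad.
Only numpy, scipy, OpenCV 4.12 (cv2) and the standard library are available. Lean on these libraries where they do the work, as an engineer would, in place of code of your own. Each camera call takes 0.05 s, during which the arm holds its last target. There are 200 camera calls.

## Working session

There is one attempt and no reset: what is moved stays moved. The work goes in short steps, each a Python script; the robot and the scene stay as the last script left them, time stands still between calls to the robot, and variables do not carry over. Pictures are saved under pics/ and viewed, at most 10 in all, crops included, and the job is handed in when it is done.

```bash
ls; mkdir -p pics
cat > h.py <<'E'
import numpy as np, cv2
from scipy.spatial.transform import Rotation as R
from bench import ctrl
def camR(p):
    o=np.array(p["orientation"],float)
    return o if o.shape==(3,3) else R.from_euler('xyz',o).as_matrix()
def fpx(p): return 210/np.tan(np.radians(p["vfov"])/2)
def cloud(p):
    """world xyz for every pixel (nan where none)"""
    H,W=p["z_map"].shape; f=fpx(p)
    v,u=np.mgrid[:H,:W]
    d=np.stack([(u-p["cx"])/f,(v-p["cy"])/f],-1); s=d.copy()
    for _ in range(8): s=d/(1+p["k1"]*(s**2).sum(-1,keepdims=True))
    z=p["z_map"][...,None]
    P=np.concatenate([s*z,z],-1)@camR(p).T+np.array(p["eye"])
    P[p["z_map"]<=0]=np.nan
    return P
def save(img,name): cv2.imwrite("pics/"+name,cv2.cvtColor(np.ascontiguousarray(img),cv2.COLOR_RGB2BGR))
E
python3 - <<'E'
from h import *
a=ctrl.camera("scene");b=ctrl.camera("side");
for n,p in(("scene",a),("side",b)):
    print(n,p["eye"],p["orientation"],p["vfov"],p["k1"],p["cx"],p["cy"])
save(a["img"],"scene.png")
save(b["img"],"side.png")
for n in ["tray","tray_corner","packed_up","packed_down","rail_up","rail_side","rail_side_toe","glue","knife","file","nippers"]:
    for q,p in(("scene",a),("side",b)):
        C=cloud(p)
        for m in ctrl.mark_of(p,n)[:3]:
            c,r=m["location"];c*=560;r*=420
            print(n,q,round(m["score"],2),[round(c),round(r)],np.round(C[min(int(r),419),min(int(c),559)],3))
print(ctrl.state())
E
```

```text
pics
scene [ 1.31785984 -0.49894283  0.71271038] [-2.22727281  0.01692978  0.98409076] 47.72156595217906 -0.021384416110275677 267.7871516390486 217.3854474063543
side [ 0.49990238 -0.6823317   0.55637628] [-2.22472414  0.01621104 -0.14013196] 55.496108169888984 -0.061322832985719146 277.77400450224906 212.45970768525362
tray scene 0.84 [295, 224] [0.601 0.042 0.004]
tray side 0.56 [284, 213] [0.603 0.028 0.005]
tray_corner scene 0.77 [363, 250] [0.768 0.103 0.011]
tray_corner scene 0.37 [370, 227] [0.728 0.163 0.023]
packed_up scene 0.55 [326, 248] [0.732 0.029 0.028]
packed_up side 0.57 [334, 202] [0.719 0.024 0.027]
packed_down scene 0.9 [324, 245] [0.721 0.033 0.027]
packed_down side 0.76 [333, 201] [0.718 0.027 0.026]
packed_down side 0.41 [337, 290] [ 0.664 -0.212  0.003]
rail_up scene 0.79 [306, 233] [0.651 0.034 0.011]
rail_up side 0.56 [304, 203] [0.654 0.053 0.008]
rail_side scene 0.84 [319, 149] [0.38  0.29  0.024]
rail_side scene 0.72 [117, 259] [ 0.498 -0.36   0.022]
rail_side scene 0.68 [281, 207] [0.555 0.03  0.029]
rail_side side 0.9 [258, 206] [0.544 0.007 0.05 ]
rai
[... 1029 characters left out ...]

{'t': 1.2, 'joints': array([-1.36762500e+00,  1.23786330e-01,  1.65032020e+00,  2.03174031e-05,
        1.36747626e+00, -8.26154950e-02]), 'joint_vel': array([ 2.06521588e-05, -1.51570747e-03, -6.40602989e-04, -2.05330552e-04,
       -2.04695027e-03, -1.60247189e-03]), 'tau': array([ 7.09507640e-04, -4.23595190e+01, -3.65754068e+01, -1.90880246e-05,
        6.74920720e-04, -6.59193500e-07]), 'ee_pos': array([ 0.18320647, -0.62363162,  0.30391911]), 'ee_rot': array([ 3.14158118e+00, -1.90172389e-05,  2.85782719e-01]), 'wrist_force': array([ 0.423957  , -1.0370798 ,  0.04013679]), 'torque': array([ 0.01681719, -0.0133424 ,  0.00712873]), 'finger_force': 0.0, 'finger_gap': 0.08553161547121148}
```

View pics/scene.png

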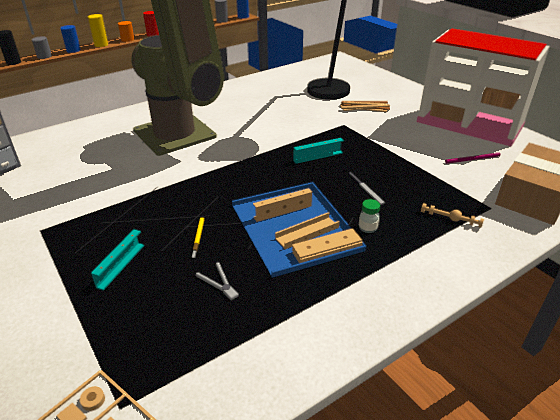

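View pics/side.png

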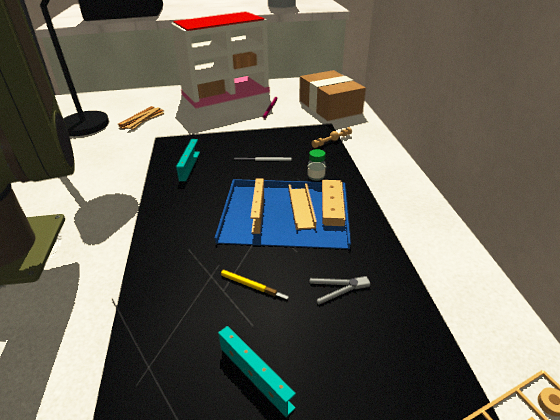

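The scene view shows the tray at (300,228). The tan rails in it are rail_side at (283,205), rail_up at (307,233) and the packed pair at (327,247). The candidates for rail_side are tan (283,205), turquoise (319,150) and turquoise (117,259). Only the tan one fits, because it stands in the tray on its side nearest the robot. I'll confirm it and refine the poses from a wrist view above.

```bash
cat >> h.py <<'E'
def hsv(p): return cv2.cvtColor(p["img"],cv2.COLOR_RGB2HSV)
def rect(P):
    """centre, long-axis yaw, (long,short) in mm"""
    c,(w,h),a=cv2.minAreaRect((P[:,:2]*1000).astype(np.float32))
    a=np.radians(a)
    if w<h: w,h=h,w; a+=np.pi/2
    a=(a+np.pi/2)%np.pi-np.pi/2
    return np.round(c,1),round(float(a),3),np.round([w,h],1)
E
python3 - <<'E'
from h import *
t0=ctrl.state()["t"]
ctrl.movep([0.52,0.03,0.40],[np.pi,0,0.0])
s=ctrl.state();print(s["t"]-t0,s["joints"])
w=ctrl.camera("wrist");print(w["eye"],w["orientation"])
save(w["img"],"wrist1.png")
a=ctrl.camera("side");b=ctrl.camera("scene")
for n,p in(("wrist",w),("side",a),("scene",b)):
    C=cloud(p);h=hsv(p);np.savez("d_"+n,C=C,h=h)
    xy=(abs(C[...,0]-.6)<.2)&(abs(C[...,1]-.03)<.19)
    bl=xy&(h[...,0]>100)&(h[...,0]<120)&(h[...,1]>120)&(h[...,2]>40)
    tn=xy&(h[...,0]>8)&(h[...,0]<25)&(h[...,1]>60)
    print(n,"blue",bl.sum(),rect(C[bl]) if bl.any() else 0, "floor z",np.nanmedian(C[bl][:,2]) if bl.any() else 0)
    k,l,st,_=cv2.connectedComponentsWithStats(tn.astype(np.uint8))
    for i in range(1,k):
        if st[i,4]>150:
            P=C[l==i];print("  tan",st[i],rect(P),np.round(np.percentile(P[:,2],[5,50,95]),4))
E
```

```text
2.625 [-4.65092729e-02 -2.07232815e-01  1.81199145e+00 -1.93115261e-04
  1.53713125e+00  1.52524972e+00]
[0.59949545 0.02989967 0.46907717] [ 2.82933007e+00 -3.16472427e-04 -1.57220304e+00]
wrist blue 29017 (array([591.7,  39.4]), -0.207, array([253.3, 234.3])) floor z 0.004326083084589649
  tan [287   0  43  10 242] (array([686.7,  -7. ]), 1.524, array([46.7,  8.4])) [0.0105 0.023  0.0271]
  tan [ 195   15  139   54 5978] (array([648.4,  42.2]), 1.491, array([156.8,  47.2])) [0.0068 0.0086 0.0229]
  tan [ 196  116  135   41 2635] (array([545.2,  39.2]), 1.402, array([158.3,  25.4])) [0.0181 0.048  0.0495]
  tan [386 157  40  55 617] (array([ 482.7, -137. ]), 0.014, array([71.1, 46.1])) [-0.0001  0.0014  0.0076]
side blue 5754 (array([610.5,  43.8]), -0.226, array([288.2, 253.5])) floor z 0.004349908931816138
  tan [251 178  14  56 541] (array([552.1,  78. ]), 1.446, array([228.6,  23.5])) [0.0069 0.0474 0.0494]
  tan [322 179  24  47 998] (array([726.1,  59. ]), 1.346, array([194.4,  52.2])) [0.007  0.0258 0.0275]
  tan [288 183  28  47 845] (array([649.4,  50.1]), 1.501, array([175.4,  49.7])) [0.0064 0.0085 0.0228]
scene blue 4133 (array([598.1,  42.5]), -0.22, array([309.7, 239.2])) floor z 0.0056556923690213035
  tan [ 253  188   59   34 1065] (array([544.7,  65.8]), -1.427, array([197.5,  66. ])) [0.0083 0.034  0.0504]
  tan [ 275  212   88   51 2341] (array([689.6,  53.2]), -1.553, array([183.3, 142.6])) [0.0077 0.0223 0.0286]
  tan [307 391  63  29 943] (array([744.6, 129.8]), 1.561, array([180.1, 109.4])) [-0.7551 -0.7494 -0.7441]
```

View pics/wrist1.png

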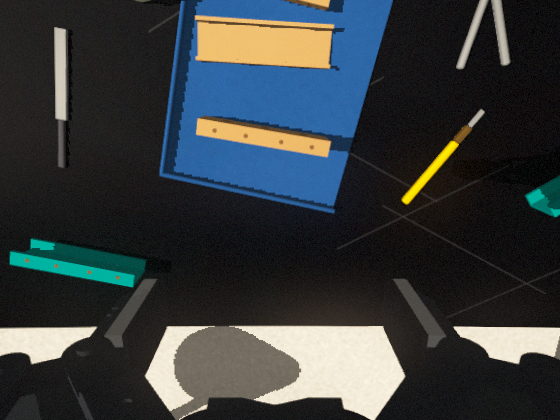

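The tan rail at (263,137) stands in the tray, with the turquoise look-alikes outside it at (75,262) and (545,200). That confirms the choice. I need one more wrist view further ahead that takes in the corner and the packed pair.

```bash
cat >> h.py <<'E'
def top(P,lo,hi):
    P=P[(P[:,2]>lo)&(P[:,2]<hi)]; return P
def trimrect(P,q=1):
    """robust rect: PCA-free; search yaw minimising percentile-extents area"""
    best=None
    for a in np.arange(-0.45,0.25,0.004):
        x=np.array([np.cos(a),np.sin(a)]);y=np.array([-x[1],x[0]])
        X=np.percentile(P[:,:2]@x,[q,100-q]);Y=np.percentile(P[:,:2]@y,[q,100-q])
        A=(X[1]-X[0])*(Y[1]-Y[0])
        if best is None or A<best[0]: best=(A,a,X.mean()*x+Y.mean()*y,X[1]-X[0],Y[1]-Y[0])
    return best[1:]
E
python3 - <<'E'
from h import *
ctrl.movep([0.57,0.04,0.43],[np.pi,0,0.0])
p=ctrl.camera("wrist");save(p["img"],"wrist2.png")
C=cloud(p);h=hsv(p)
xy=(abs(C[...,0]-.6)<.2)&(abs(C[...,1]-.03)<.19)
bl=xy&(h[...,0]>100)&(h[...,0]<120)&(h[...,1]>100)&(h[...,2]>30)
P=C[bl];print("floor",np.median(P[:,2]),"walls",trimrect(top(P,.012,.018),0.5),"all",trimrect(P,0.2))
tn=(xy&(h[...,0]>8)&(h[...,0]<25)&(h[...,1]>60)).astype(np.uint8)
k,l,st,_=cv2.connectedComponentsWithStats(tn)
for i in range(1,k):
    if st[i,4]>500:
        P=C[l==i];m=np.percentile(P[:,2],98);print(st[i],m,"all",trimrect(P,.5),"top",trimrect(top(P,m-.005,m+.004),.5))
np.savez("d_w2",C=C,h=h)
E
```

```text
floor 0.004411269675938495 walls (np.float64(-0.2219999999999998), array([0.60999029, 0.03413741]), np.float64(0.2806146719735458), np.float64(0.22387423744002835)) all (np.float64(-0.2179999999999998), array([0.6071746 , 0.03525821]), np.float64(0.28545745439081466), np.float64(0.2300779714280598))
[ 206    0  136   62 5767] 0.028039235686569346 all (np.float64(-0.2219999999999998), array([0.72299952, 0.04091654]), np.float64(0.05150763013497828), np.float64(0.14882352296504525)) top (np.float64(-0.2259999999999998), array([0.7204386 , 0.04126601]), np.float64(0.04586515227715937), np.float64(0.14830273644937594))
[ 212   68  125   46 4539] 0.023409426596471203 all (np.float64(-0.05799999999999966), array([0.64868956, 0.04133275]), np.float64(0.04324823584539461), np.float64(0.14976382988330766)) top (np.float64(-0.05799999999999966), array([0.64875736, 0.04228733]), np.float64(0.043448493863025295), np.float64(0.14811108640773146))
[ 212  154  122   39 2426] 0.04986693857508312 all (np.float64(-0.16599999999999976), array([0.54438502, 0.04329749]), np.float64(0.02897097363016843), np.float64(0.14818821327042067)) top (np.float64(-0.16999999999999976), array([0.54929771, 0.04281146]), np.float64(0.018506000593719985), np.float64(0.147740203198873))
```

View pics/wrist2.png

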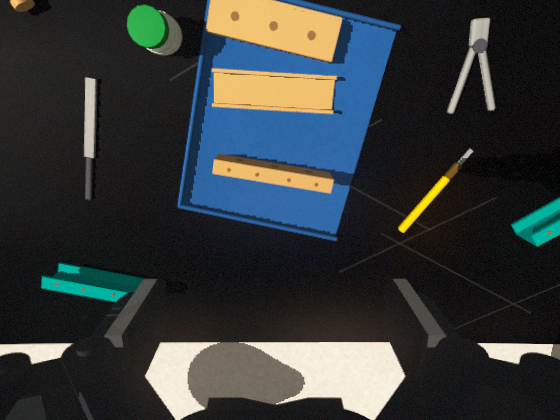

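The wrist view shows the packed pair at the top (275,25), rail_up at (273,92) and rail_side at (272,175). Both are in the tray, and the fits agree with the listed geometry. First move: open fingers behind rail_up, then push it to the row.

```bash
cat >> h.py <<'E'
PSI=-0.222; O=np.array([0.6107,0.0371]); TX=np.array([np.cos(PSI),np.sin(PSI)]); TY=np.array([-TX[1],TX[0]])
def W(x,y,z): return [*(O+x*TX+y*TY),z]
def inT(P): d=np.asarray(P)[...,:2]-O; return np.stack([d@TX,d@TY],-1)
def here(): s=ctrl.state(); return np.round(inT(s["ee_pos"])*1000,1),round(s["ee_pos"][2],4),np.round(s["wrist_force"],1),round(s["t"],2)
def measure(p,extra=0):
    """tan components in tray frame: name-free list"""
    C=cloud(p);h=hsv(p);q=inT(C)
    m=(abs(q[...,0])<.14)&(q[...,1]>-.12)&(q[...,1]<.11)&(h[...,0]>8)&(h[...,0]<25)&(h[...,1]>60)
    k,l,st,_=cv2.connectedComponentsWithStats(m.astype(np.uint8))
    for i in range(1,k):
        if st[i,4]>300:
            P=C[l==i];zt=np.percentile(P[:,2],98)
            for n,Q in(("all",P),("top",top(P,zt-.005,zt+.004))):
                a,c,w,L=trimrect(Q,.5);print(st[i][:4],n,"zt %.1f"%(zt*1e3),"c",np.round(inT(c)*1e3,1),"rel yaw %.3f"%(a-PSI),"size %.1f %.1f"%(w*1e3,L*1e3))
E
python3 - <<'E'
from h import *
o=[np.pi,0,PSI]
ctrl.movep(W(-.023,.0135,.14),o)
ctrl.servo_line(W(-.023,.0135,.071),.12);print(here())
print(ctrl.servo_line(W(.010,.0135,.071),.06,until_force=12),here())
print(ctrl.servo_line(W(.041,.0135,.071),.03,until_force=12),here())
ctrl.servo_line(W(.0,.0135,.071),.1)
ctrl.servo_line(W(-.02,.0135,.14),.15)
ctrl.movep([0.56,0.04,0.40],[np.pi,0,0.0])
p=ctrl.camera("wrist");save(p["img"],"w3.png");measure(p);print(here())
E
```

```text
(array([-22.4,  13.7]), np.float64(0.0718), array([-0. ,  0.6, -0.3]), 6.22)
False (array([10. , 13.4]), np.float64(0.0708), array([ 0.7, -0.3, -0.2]), 6.92)
True (array([31.6, 13.4]), np.float64(0.0701), array([0.7, 0. , 0.4]), 7.67)
[200   0 155  90] all zt 27.7 c [72.8 15.7] rel yaw 0.200 size 82.3 157.0
[200   0 155  90] top zt 27.7 c [76.  23.3] rel yaw 0.140 size 81.5 150.8
[207 148 132  42] all zt 49.8 c [-66.3  -8.4] rel yaw 0.052 size 29.0 148.3
[207 148 132  42] top zt 49.8 c [-61.2  -7.9] rel yaw 0.052 size 18.3 148.1
(array([-50.4,  -8.4]), np.float64(0.3966), array([ 0.2, -0. ,  0.6]), 9.82)
```

View pics/w3.png

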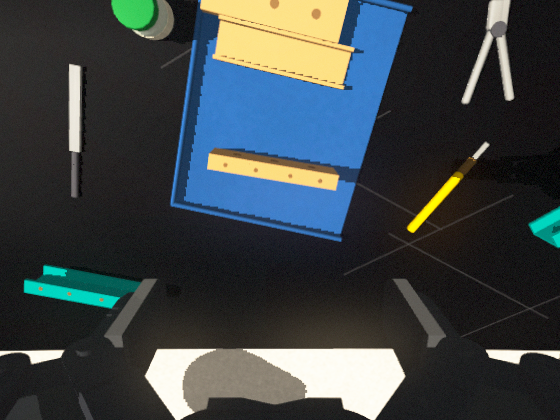

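rail_up is now tight and square against the packed pair, with the row at (280,50). rail_side at (273,170) hasn't moved. Next I grasp rail_side, turn it end for end and set it down.

Run:
```python
from h import *
g=PSI+.052+np.pi/2; e=PSI+np.pi*1.5-0.01
zt=.099; px,py=.016,.016
for yaw in(g,e): print(ctrl.solve_ik(W(px,py,zt),[np.pi,0,yaw]))
ctrl.command_gripper(.05,25)
ctrl.movep(W(-.0612,-.008,.16),[np.pi,0,g])
ctrl.servo_line(W(-.0612,-.008,zt),.12);print(here())
ctrl.command_gripper(.005,25);s=ctrl.state();print(s["finger_gap"],s["finger_force"],here())
ctrl.servo_line(W(-.0612,-.008,.18),.15);s=ctrl.state();print(s["finger_gap"],s["finger_force"])
ctrl.movep(W(px-.03,py,.18),[np.pi,0,e]);print(ctrl.state()["joints"][5],here())
p=ctrl.camera("side");save(cv2.resize(p["img"][130:270,190:400],None,fx=3,fy=3),"s4.png")
```

```text
[-7.01267797e-03  2.86777116e-01  1.83126005e+00 -4.44089210e-16
  1.02355549e+00  1.62987322e-01]
None
(array([-60.7,  -7.9]), np.float64(0.0995), array([ 0.6, -0.7,  0.5]), 12.18)
0.01710795149703226 24.58632325317012 (array([-60.5,  -7.8]), np.float64(0.1002), array([0.1, 0.8, 3.8]), 12.57)
0.01750475879828719 24.403810983058065
-2.9057379372432774 (array([-14.1,  16. ]), np.float64(0.1799), array([ 0.2, -0.2, -1.3]), 15.84)
```

View pics/s4.png

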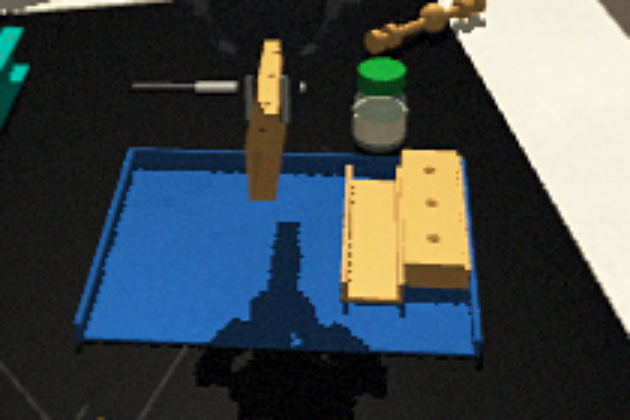

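The rail is held, turned and hanging free at (265,130), with rail_up and the pair at (405,225). I'll place it with a 0.05 rad yaw offset to respect joint 6, then check before tipping.

Run:
```python
from h import *
e=PSI+np.pi*1.5-0.05
px,py=.016,.016
print(ctrl.solve_ik(W(px,py,.0995),[np.pi,0,e]))
ctrl.movep(W(px,py,.13),[np.pi,0,e])
print(ctrl.servo_line(W(px,py,.099),.04,until_force=5),here())
ctrl.command_gripper(.04);print(here())
ctrl.servo_line(W(px,py,.17),.12)
ctrl.movep([0.54,0.04,0.40],[np.pi,0,0.0])
p=ctrl.camera("wrist");save(p["img"],"w5.png");measure(p)
q=ctrl.camera("side");save(cv2.resize(q["img"][140:260,200:370],None,fx=4,fy=4),"s5.png");print(here())
```

```text
[-7.01267797e-03  2.86102378e-01  1.83111000e+00 -4.44089210e-16
  1.02438028e+00 -2.87660533e+00]
True (array([15.6, 15.9]), np.float64(0.1002), array([-0.2,  0.4,  4.1]), 16.94)
(array([14.5, 15.7]), np.float64(0.0987), array([-0.5, -0.3,  0.8]), 17.29)
[212   0 143  72] all zt 27.4 c [73.9  9.2] rel yaw 0.024 size 63.7 148.6
[212   0 143  72] top zt 27.4 c [75.1  7.2] rel yaw 0.016 size 65.3 141.2
[195  48 141  58] all zt 50.0 c [19.  18.7] rel yaw -0.048 size 20.1 165.1
[195  48 141  58] top zt 50.0 c [17.8 17.3] rel yaw -0.048 size 17.7 147.6
(array([-69.6, -12.7]), np.float64(0.3999), array([0.2, 1. , 0.2]), 21.8)
```

View pics/w5.png

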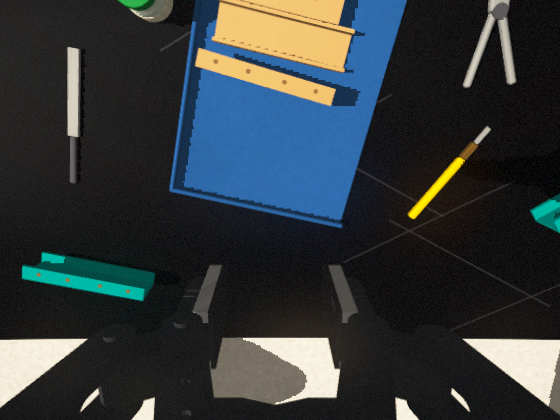

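rail_side now stands at (265,77), turned, about 16 mm short of rail_up's near face, with its open side towards it. Tip it with the shut fingers near the top of its web.

Run:
```python
from h import *
print(ctrl.tip_reach)
o=[np.pi,0,PSI-.04]
ctrl.command_gripper(0.0,25);print(ctrl.tip_reach)
ctrl.movep(W(-.022,.0173,.135),o)
ctrl.servo_line(W(-.022,.0173,.1135),.1)
for x in(.010,.020,.026):
    print(ctrl.servo_line(W(x,.0173,.1135),.05,until_force=15),here())
ctrl.hold(.3)
ctrl.servo_line(W(-.03,.0173,.1135),.12)
ctrl.movep([0.55,0.04,0.40],[np.pi,0,0.0])
p=ctrl.camera("wrist");save(p["img"],"w6.png");measure(p)
print(here())
```

```text
0.0726
0.0726
False (array([ 9.9, 17.3]), np.float64(0.1133), array([-0.5,  0.1,  0.8]), 24.48)
False (array([20.4, 17.3]), np.float64(0.1136), array([-0.4, -0.6,  0.4]), 24.82)
False (array([26.3, 17.3]), np.float64(0.1136), array([-0.6,  0.1,  0.2]), 25.09)
[202   0 153  98] all zt 28.0 c [65.2 14.4] rel yaw 0.084 size 89.8 158.0
[202   0 153  98] top zt 28.0 c [68.  16.2] rel yaw 0.032 size 90.5 147.8
(array([-60.1, -10.6]), np.float64(0.3972), array([-0.3, -0.1,  0.6]), 27.18)
```

View pics/w6.png

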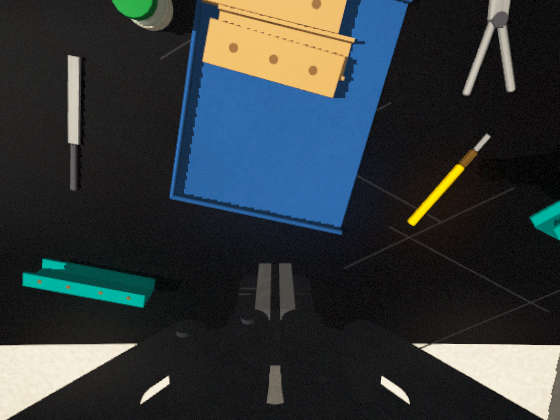

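The rail is legs down over rail_up at (278,65). Now for the sideways push, the endways push and a final sideways seating.

Run:
```python
from h import *
o=[np.pi,0,PSI]
def side(y):
    ctrl.command_gripper(.085)
    ctrl.movep(W(-.018,y,.11),o)
    ctrl.servo_line(W(-.018,y,.071),.12)
    print("side",ctrl.servo_line(W(.010,y,.071),.06,until_force=12),ctrl.servo_line(W(.036,y,.071),.025,until_force=13),here())
    ctrl.servo_line(W(-.018,y,.071),.1); ctrl.servo_line(W(-.018,y,.11),.15)
side(.016)
ctrl.command_gripper(.02)
e=[np.pi,0,PSI+np.pi/2]
ctrl.movep(W(.062,-.095,.12),e)
ctrl.servo_line(W(.062,-.095,.081),.12)
print("end",ctrl.servo_line(W(.062,-.045,.081),.03,until_force=12),here())
ctrl.servo_line(W(.062,-.095,.081),.1); ctrl.servo_line(W(.062,-.095,.13),.15)
side(.03)
ctrl.movep([0.58,0.03,0.42],[np.pi,0,0.0])
p=ctrl.camera("wrist");save(p["img"],"w7.png");measure(p)
q=ctrl.camera("side");save(cv2.resize(q["img"][150:260,210:370],None,fx=4,fy=4),"s7.png");print(here())
```

```text
side False True (array([27.6, 16. ]), np.float64(0.0701), array([ 0.1,  0.4, -0.3]), 30.94)
end True (array([ 61.9, -57.1]), np.float64(0.0807), array([ 0.3, -1.1,  1.7]), 35.81)
side False True (array([27.6, 30. ]), np.float64(0.0702), array([ 0.2, -0.6,  0.6]), 40.88)
[190   0 147 107] all zt 28.1 c [86.8 28.3] rel yaw 0.008 size 94.4 149.7
[190   0 147 107] top zt 28.1 c [85.5 28.9] rel yaw 0.012 size 91.8 148.3
(array([-28.7, -13.6]), np.float64(0.4168), array([-0.1,  0.1,  0.6]), 43.17)
```

View pics/w7.png

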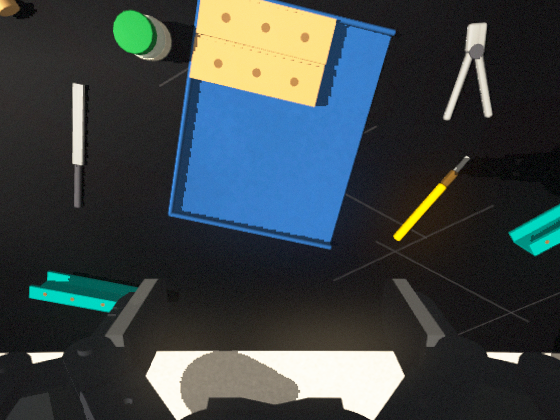

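View pics/s7.png

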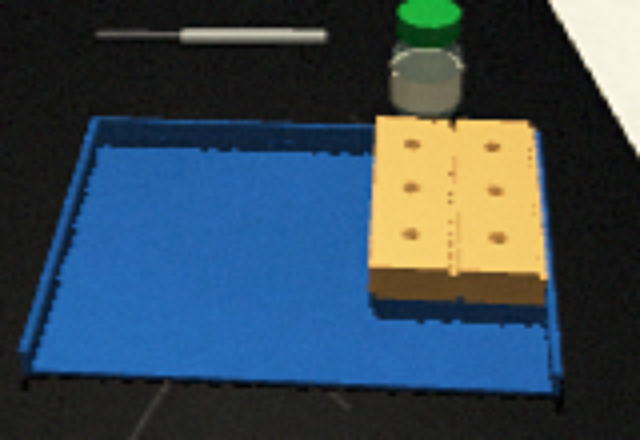

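The row looks tight and square: rail_side at (257,72), the pair at (266,27), and their right ends in one line. As insurance, I'll give the packed pair a light endways push and compare the right ends numerically.

```bash
cat > ends.py <<'E'
from h import *
def ends():
    ctrl.movep([0.58,-0.01,0.42],[np.pi,0,0.0]); p=ctrl.camera("wrist")
    C=cloud(p);h=hsv(p);q=inT(C)
    m=(h[...,0]>8)&(h[...,0]<25)&(h[...,1]>60)&(C[...,2]>.022)&(C[...,2]<.033)
    for a,b in((.045,.06),(.06,.078),(.09,.105),(.105,.125)):
        y=q[...,1][m&(q[...,0]>a)&(q[...,0]<b)];print(a,b,np.round(np.percentile(y,[.5,2,98,99.5])*1e3,1))
    y=[np.percentile(q[...,0][m&(q[...,1]>a)&(q[...,1]<a+.03)],[.5,99.5])*1e3 for a in(-.03,.02,.06)];print(np.round(y,1))
    print("floor",np.round(np.nanmedian(C[...,2][(q[...,0]<0)&(q[...,0]>-.1)&(abs(q[...,1])<.08)]),4), here())
E
python3 - <<'E'
from ends import *
ends()
ctrl.command_gripper(.012)
e=[np.pi,0,PSI+np.pi/2]
ctrl.movep(W(.110,-.09,.12),e)
ctrl.servo_line(W(.110,-.09,.083),.12)
print("end",ctrl.servo_line(W(.110,-.048,.083),.03,until_force=8),here())
ctrl.servo_line(W(.110,-.09,.083),.1); ctrl.servo_line(W(.110,-.09,.13),.15)
ends()
E
```

```text
0.045 0.06 [-44.7 -42.4 101.2 103.4]
0.06 0.078 [-44.7 -42.4 101.3 103.6]
0.09 0.105 [-45.4 -43.1 100.8 102.9]
0.105 0.125 [-45.1 -42.8  99.8 102.4]
[[ 39.8 134.1]
 [ 39.6 133.9]
 [ 39.3 128. ]]
floor 0.4008 (array([-19.5, -53. ]), np.float64(0.4185), array([ 0.2, -0.4,  0.5]), 43.51)
end True (array([109.9, -57. ]), np.float64(0.0826), array([ 0. , -2.3,  1.7]), 46.98)
0.045 0.06 [-44.7 -42.4 101.2 103.3]
0.06 0.078 [-44.7 -42.4 101.3 103.4]
0.09 0.105 [-44.8 -42.5 101.3 103.3]
0.105 0.125 [-44.6 -42.3 100.4 103.1]
[[ 39.8 134.2]
 [ 39.7 134.1]
 [ 39.4 128. ]]
floor 0.3985 (array([-19.5, -52.8]), np.float64(0.4178), array([ 0.4,  0.2, -0.7]), 49.26)
```

All ends are flush to within 0.2 mm, and the near face is 39.6 mm from the tray's origin (39 mm when tight).

```bash
python3 -c "
from h import *
print(ctrl.finish_job())"
```

```text
the job is handed in; nothing more can be done
None
```

I handed the job in with all four rails interlocked in one row, tight to the far wall and flush at the left end wall by my last camera check. The judge returned no verdict, and rail_up is hidden under rail_side, so its final position is inferred from the pushes.

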